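# Rack the mushroom stakes by size

## Task

Put the four steel mushroom stakes away on the wooden rack strip, standing upright, one centred on each black rubber seat, in order of size: the largest on the seat next to the small anvil, the smallest on the seat next to the glass jar. Set each one down rather than dropping it, knock none over, and leave the anvil and the jar where they are.

Things in the scene. Friction and masses are not known exactly. Their poses are not given: they have to be found in the camera images.
- stake_26: Steel mushroom stake, upright on the bench, 56 mm tall, round. Origin: centre of underside, z up. Foot 48 mm diameter, 11 mm thick; stem 18 mm diameter; head 26 mm diameter with an upright rim to grip from 32 to 48 mm above the origin, shallow dome above. About 160 g +-30 %. Smallest of four. Stakes start over 85 mm apart, shuffled.
- stake_36: Steel mushroom stake, upright on the bench, 66 mm tall, round. Origin: centre of underside, z up. Foot 48 mm diameter, 11 mm thick; stem 18 mm diameter; head 36 mm diameter with an upright rim to grip from 42 to 58 mm above the origin, shallow dome above. About 220 g +-30 %.  Stakes start over 85 mm apart, shuffled.
- stake_46: Steel mushroom stake, upright on the bench, 76 mm tall, round. Origin: centre of underside, z up. Foot 48 mm diameter, 11 mm thick; stem 18 mm diameter; head 46 mm diameter with an upright rim to grip from 52 to 68 mm above the origin, shallow dome above. About 320 g +-30 %.  Stakes start over 85 mm apart, shuffled.
- stake_56: Steel mushroom stake, upright on the bench, 86 mm tall, round. Origin: centre of underside, z up. Foot 48 mm diameter, 11 mm thick; stem 18 mm diameter; head 56 mm diameter with an upright rim to grip from 62 to 78 mm above the origin, shallow dome above. About 450 g +-30 %. Largest of four. Stakes start over 85 mm apart, shuffled.
- seat_a: Black rubber disc, 60 mm diameter, 4 mm thick, an end of the row. Fixed on the dark wooden rack strip (85 x 330 x 20 mm, fixed). Seats a, b, c, d follow in that order in a straight row, 78 mm apart. Origin: centre of its underside, 20 mm above the bench; its top is 4 mm higher. y axis along the row (from d towards a), x across, z up.
- seat_b: Black rubber disc, 60 mm diameter, 4 mm thick, next to seat_a. Fixed on the dark wooden rack strip (85 x 330 x 20 mm, fixed). Seats a, b, c, d follow in that order in a straight row, 78 mm apart. Origin: centre of its underside, 20 mm above the bench; its top is 4 mm higher. y axis along the row (from d towards a), x across, z up.
- seat_c: Black rubber disc, 60 mm diameter, 4 mm thick, between seat_b and seat_d. Fixed on the dark wooden rack strip (85 x 330 x 20 mm, fixed). Seats a, b, c, d follow in that order in a straight row, 78 mm apart. Origin: centre of its underside, 20 mm above the bench; its top is 4 mm higher. y axis along the row (from d towards a), x across, z up.
- seat_d: Black rubber disc, 60 mm diameter, 4 mm thick, the other end of the row. Fixed on the dark wooden rack strip (85 x 330 x 20 mm, fixed). Seats a, b, c, d follow in that order in a straight row, 78 mm apart. Origin: centre of its underside, 20 mm above the bench; its top is 4 mm higher. y axis along the row (from d towards a), x across, z up.
- anvil: Small dark steel anvil, loose, 0.95 kg, 100 mm long over its horn (across the row), 44 mm wide, 53 mm high, standing on the bench 101 mm (centre to centre) beyond one end seat of the row: either seat_a or seat_d, changing from start to start. Origin: centre of its foot's underside. Not to be moved.
- jar: Glass jar with a steel cap, loose, 58 mm in diameter, 80 mm high, standing on the bench 101 mm beyond the end seat at the other end of the row from the anvil. Origin: centre of its underside. Not to be moved.

How it is judged:
By the outcome, as a careful person would: the job done as asked, in the order asked, and still so for the second after the job is handed in, with the robot touching nothing.
It also fails if it takes over 120 s, if anything falls off the work surface, if the arm or the gripper's body presses on something with over 40 N, if the wrist force passes 120 N, or if a joint passes its speed limit or range.

## Robot

A 6-joint arm with a two-finger parallel gripper is mounted at the origin on the work surface. World frame = base frame: x ahead of the robot, y to its left, z up, the work surface at z = 0. Lengths are in m, angles in rad, forces in N, time in s.
With the tool pointing down it reaches from about 0.4 to 0.825 m from the base axis. Payload 7 kg.
Tool frame: the origin (TCP) lies between the finger pads; the fingertips stand 14 mm ahead of it and the grasp point (between the pads) lies 5 mm behind it; z points along the fingers, y is the direction in which the jaws open and shut (so a half turn about z gives the same grasp; the last joint's range is limited). The gripper opens to 85 mm and grips with 20 to 120 N. Pads are 22 mm wide; open, the fingers measure 114 mm over their backs; the gripper's body (76 mm by 85 mm) begins 54 mm behind the grasp point. The pads swing forward as they close: fully open they stand 13 mm farther back than shut.
Start: joints at [1.51, 0.359, 0.012, 0, -1.224, -0.288], TCP at [0.231, 0.634, 0.245] pointing down, gripper open.
Joint ranges: [-3.07, 3.07], [-1.43, 2.12], [-1.02, 1.25], [-3.03, 1.67], [-3.05, -0], [-3.03, 3.03]. Speed limits (rad/s): [2.39, 2.39, 3.01, 3.14, 3.14, 3.14].

## Interface

Orientations are given as a unit quaternion [w, x, y, z].
In Python, from plant import arm gives the robot as it stands. The module is installed in compiled form; this text tells all that it offers.
- The arm moves only by the shell command python3 -m creep 'ROWS' [OPENING] [FORCE]. ROWS is JSON, a list of rows, each a list of 4 numbers: the shift along the tool's x, y, z normalised to -1 to 1, where 1 is 500 mm, then the turn about the tool's z normalised to -1 to 1, where 1 is pi rad. In form: [[x, y, z, twist], ...]. A call has exactly 8 rows; each row is the pose to reach, as a shift and turn from the pose commanded when the call began, along the tool's axes at that moment, turning the shorter way round; what a row does not reach only later rows make up. A row lasts 1/8 s, in which the tool goes at most 62.5 mm and 10.7 degrees, less where a joint would pass 70% of its speed; a pose out of reach is approached as far as the arm can. A call with a number of a shift or a turn outside -1 to 1 is refused whole. A call with a gripper value outside its range is refused whole. OPENING is the opening, from 0 (shut) to 1 (fully open), set as the call begins (- or left out, the last holds). The fingers move at their own pace and stop on an object; FORCE is the grip in N (left out, the last holds). Time passes only in rows, so rows that repeat a pose let the fingers close, or fill a call up. It gives the time, the measured TCP pose, the force and the opening at its end, in the units of the state.
- arm.read_state(): the state, without advancing time (a new reading comes with each control period).
- arm.get_image(name): name is "scene" or "top" or "wrist"; returns the picture (400x640x3 uint8, blue, green, red); there is no depth.
- arm.get_calibration(name): a dict with "fx", "fy", "cx", "cy" (pixels), "k1" (the pictures are not rectified: a ray, as slopes to the right and down, at radius r is drawn at 1 + k1 r^2 times it, then the intrinsics apply), "extrinsics" (4x4, takes a point from camera to world coordinates). Camera axes: x right, y down, z forward; pixel columns grow to the right and rows downward; lengths in m; the calibration is good to about 2 mm. A picture is of the moment at which its call begins: read the wrist's pose just before it. get_calibration takes no time and is no camera call; for the wrist camera it gives the pose at the moment of the call.
- arm.close_job(): hands the job in, once; it reports no verdict.
The state is a dict: "t": time; "joint_positions": joint angles; "qd": joint speeds; "joint_torque": joint torques, N m; "tool_pos": TCP position; "eef_rot": TCP orientation; "contact_force": force on the tool from outside, world axes, zero at the start; "wrist_torque": the same for the moment, N m; "gripper_width": opening from 0.0 (shut) to 1.0 (fully open).
Only numpy, scipy, OpenCV 4.12 (cv2) and the standard library are available. Lean on these libraries where they do the work, as an engineer would, in place of code of your own. Each camera call takes 0.05 s, during which the arm holds its last target. There are 200 camera calls.

## Working session

There is one attempt and no reset: what is moved stays moved. The work goes in short steps, Python scripts to look and compute and a shell command to move; the robot and the scene stay as the last step left them, time stands still between calls to the robot, and variables do not carry over. Pictures are saved under pics/ and viewed, about 12 in all and at most 16, crops included, and the job is handed in when it is done.

```bash
mkdir -p pics; python3 - <<'E'
from plant import arm
import cv2,numpy as np
s=arm.read_state();print(s)
for n in("top","scene","wrist"):
    c=arm.get_calibration(n);print(n,{k:(np.round(v,4).tolist()) for k,v in c.items()})
    cv2.imwrite(f"pics/{n}0.png",arm.get_image(n))
E
```

```text
{'t': 0.0, 'joint_positions': array([ 1.51011721e+00,  3.59408190e-01,  1.10648023e-02, -3.41685245e-04,
       -1.22407824e+00, -2.88085539e-01]), 'qd': array([ 2.01828338e-04, -8.65497267e-04, -1.82127211e-05,  2.12928589e-04,
        4.64631108e-04, -1.07847982e-03]), 'joint_torque': array([-1.36194740e-04, -5.83322167e+01,  2.93416733e+01,  6.93636328e+00,
       -5.92534809e-03, -1.31036506e-05]), 'tool_pos': array([0.23055156, 0.63393015, 0.24435398]), 'eef_rot': array([ 8.25628334e-04,  9.84823458e-01, -1.73557112e-01, -6.73897713e-05]), 'contact_force': array([-0.79579108, -0.35930316,  0.36148324]), 'wrist_torque': array([-0.0278509 , -0.00785661,  0.00715943]), 'gripper_width': 1.0027965796281577}
top {'fx': 396.4402, 'fy': 396.4402, 'cx': 319.0329, 'cy': 204.3899, 'k1': -0.0227, 'extrinsics': [[0.0008, -0.9957, 0.0923, 0.5008], [-1.0, -0.0011, -0.0027, 0.027], [0.0028, -0.0923, -0.9957, 0.9362], [0.0, 0.0, 0.0, 1.0]]}
scene {'fx': 361.1155, 'fy': 361.1155, 'cx': 318.9778, 'cy': 199.4035, 'k1': -0.0801, 'extrinsics': [[-0.384, 0.6555, -0.6503, 1.0539], [0.9233, 0.2727, -0.2704, 0.2201], [0.0001, -0.7043, -0.71, 0.5756], [0.0, 0.0, 0.0, 1.0]]}
wrist {'fx': 310.6183, 'fy': 310.6183, 'cx': 317.9989, 'cy': 200.1328, 'k1': -0.0502, 'extrinsics': [[-0.3418, -0.9059, -0.2499, 0.2937], [-0.9398, 0.3301, 0.0886, 0.6113], [0.0022, 0.2651, -0.9642, 0.3735], [0.0, 0.0, 0.0, 1.0]]}
```

View pics/top0.png

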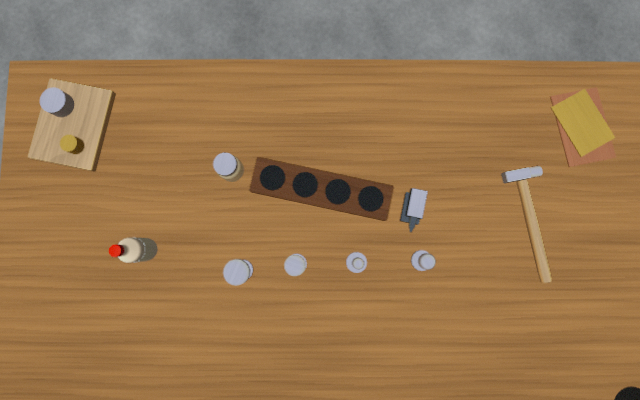

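View pics/scene0.png

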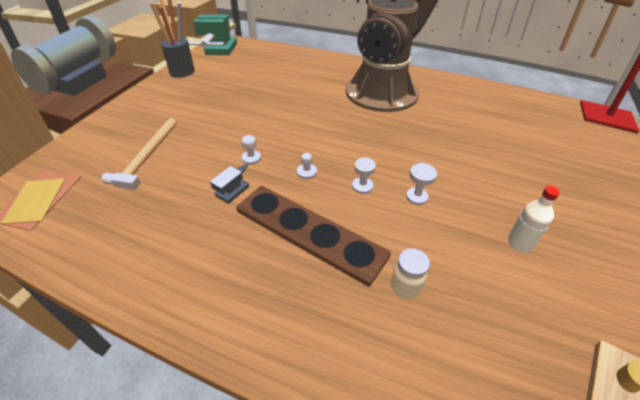

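The top view shows the jar at (226,165) and the anvil at (415,203). The seats run from (272,178) to (370,198). The stakes, left to right, are 56 at (237,271), 46 at (295,265), 26 at (357,262) and 36 at (424,261). The scene view agrees with this.

```bash
cat > h.py <<'E'
import numpy as np,cv2
from plant import arm
def ray(n,uv,c=None):
    c=c or arm.get_calibration(n)
    K=np.array([[c['fx'],0,c['cx']],[0,c['fy'],c['cy']],[0,0,1.]])
    p=cv2.undistortPoints(np.float64(uv).reshape(-1,1,2),K,np.array([c['k1'],0,0,0.]))[:,0]
    E=c['extrinsics'];return E[:3,3],np.c_[p,np.ones(len(p))]@E[:3,:3].T
def cast(n,uv,z,c=None):
    o,d=ray(n,uv,c);return o+d*((z-o[2])/d[:,2])[:,None]
def pix(n,P,c=None):
    c=c or arm.get_calibration(n);E=c['extrinsics'];q=(np.float64(P)-E[:3,3])@E[:3,:3];s=q[:,:2]/q[:,2:]
    s=s*(1+c['k1']*(s**2).sum(1,keepdims=True));return s*[c['fx'],c['fy']]+[c['cx'],c['cy']]
def fitc(P):
    A=np.c_[2*P[:,:2],np.ones(len(P))];x=np.linalg.lstsq(A,(P[:,:2]**2).sum(1),rcond=None)[0]
    return x[:2],np.sqrt(x[2]+x[:2]@x[:2])
def steel(im):
    h=cv2.cvtColor(im,cv2.COLOR_BGR2HSV);return ((h[...,1]<75)&(h[...,2]>90)).astype(np.uint8)*255
def black(im): return (im.max(2)<45).astype(np.uint8)*255
def blobs(m,a=60):
    cs,_=cv2.findContours(m,cv2.RETR_EXTERNAL,cv2.CHAIN_APPROX_NONE);return [c[:,0] for c in cs if cv2.contourArea(c)>a]
E
python3 - <<'E'
from h import *
im=cv2.imread('pics/top0.png')
for c in blobs(black(im)):
    if c[:,1].max()<230 and 240<c[:,0].mean()<395:
        P,r=fitc(cast('top',c,.024));print('seat',c.mean(0).round(1),P.round(4),r.round(4))
m=steel(im)
for c in blobs(m):
    if 200<c[:,0].mean()<450 and c[:,1].min()>130: print('steel',c.mean(0).round(1),cv2.boundingRect(c),cv2.contourArea(c))
cr=im[140:300,205:445];cv2.imwrite('pics/crop1.png',cv2.resize(cr,None,fx=3.3,fy=3.3,interpolation=cv2.INTER_CUBIC))
cv2.imwrite('pics/crop2.png',cv2.resize(cv2.imread('pics/scene0.png')[120:310,200:460],None,fx=3,fy=3,interpolation=cv2.INTER_CUBIC))
E
```

```text
seat [370.5 198.5] [ 0.5999 -0.0944] 0.0271
seat [337.4 191.1] [ 0.6162 -0.018 ] 0.0272
seat [304.6 184. ] [0.6324 0.0582] 0.0271
seat [272.1 177.3] [0.6486 0.134 ] 0.0273
steel [237.3 271.3] (223, 259, 30, 27) 587.5
steel [294.9 264.6] (284, 253, 23, 23) 376.5
steel [356.3 262. ] (346, 252, 21, 21) 327.0
steel [422.6 260.4] (411, 250, 25, 21) 369.0
steel [415.8 209.7] (407, 188, 21, 44) 478.5
steel [225.9 165. ] (213, 152, 26, 27) 477.5
```

View pics/crop1.png

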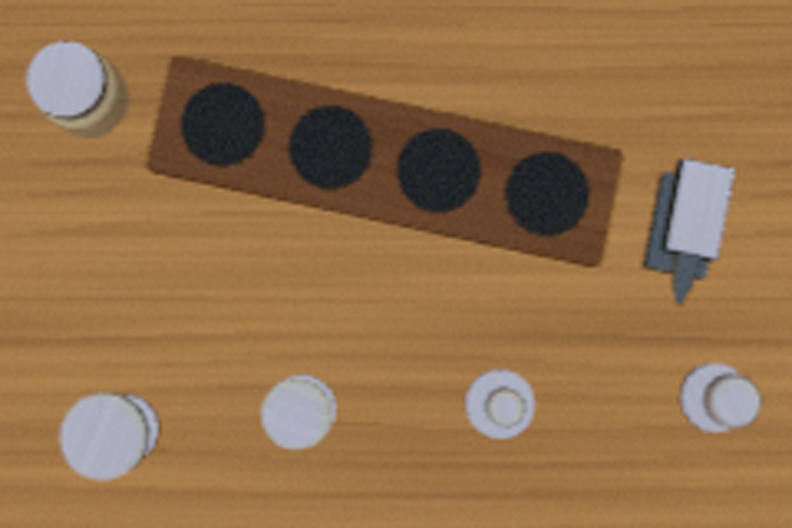

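```bash
cat > est.py <<'E'
from h import *
def est(im,n,c,calib=None):
    pass
im=cv2.imread('pics/top0.png');C=arm.get_calibration('top')
o=C['extrinsics'][:3,3]
for c,(nm,zt,R) in zip(sorted(blobs(steel(im[245:300]),100),key=lambda c:c[:,0].mean()),[(56,.078,.028),(46,.068,.023),(26,.048,.013),(36,.058,.018)]):
    c=c+[0,245]
    for lab,z,r,s in(('head',zt,R,1),('foot',.011,.024,-1)):
        P=cast('top',c,z)[:,:2];m=P.mean(0);u=(m-o[:2])*s;u/=np.linalg.norm(u)
        k=P[(P-m)@u>0.3*R];ce,rr=fitc(k);print(nm,lab,ce.round(4),rr.round(4),len(k))
E
python3 est.py
```

```text
56 head [0.4732 0.4378] 0.0179 42
56 foot [0.4759 0.4235] 0.0189 38
46 head [0.4338 0.2061] 0.0271 33
46 foot [0.4346 0.204 ] 0.0249 33
26 head [0.4479 0.0798] 0.0228 29
26 foot [0.4494 0.0771] 0.023 29
36 head [ 0.4551 -0.0575] 0.0221 26
36 foot [ 0.4527 -0.0612] 0.0234 25
```

The list shifted by one because the bottle came in on the left. The stakes are therefore 56 ≈ (.434,.206), 46 ≈ (.449,.078), 26 ≈ (.453,-.06), with 36 beyond. The seat spacing of 78.1 mm matches the spec, and the row runs 12.0° off y. I'll move above stake 56 with the jaws set across the row.

```bash
python3 -m creep '[[0.08,0.08,-0.04,0.05],[0.16,0.16,-0.08,0.11],[0.25,0.25,-0.1,0.17],[0.34,0.33,-0.1,0.225],[0.42,0.42,-0.1,0.285],[0.51,0.5,-0.1,0.34],[0.6,0.59,-0.1,0.4],[0.674,0.666,-0.1,0.455]]' 1 60
python3 -m creep '[[0,0,0,0],[0,0,0,0],[0,0,0,0],[0,0,0,0],[0,0,0,0],[0,0,0,0],[0,0,0,0],[0,0,0,0]]'
python3 - <<'E'
from h import *
s=arm.read_state();print(s['t'],s['tool_pos'],s['eef_rot'],s['joint_positions'])
np.save('w1.npy',arm.get_calibration('wrist'),allow_pickle=True);cv2.imwrite('pics/w1.png',arm.get_image('wrist'))
E
```

```text
t: 1.15
tool_pos: [0.434, 0.2041, 0.2954]
eef_rot: [0.0, -0.628, 0.778, 0.0]
contact_force: [1.3, 1.1, -0.0]
gripper_width: 0.996
t: 2.15
tool_pos: [0.4336, 0.2062, 0.2953]
eef_rot: [0.0, -0.63, 0.777, 0.0]
contact_force: [0.1, 0.1, 0.3]
gripper_width: 1.0
2.15 [0.43359255 0.20620278 0.29530379] [ 4.23724351e-06 -6.30101644e-01  7.76512664e-01  9.14910728e-06] [ 8.54845049e-01  1.22878928e-04 -3.19786162e-01 -1.74498359e-05
 -1.25087579e+00 -1.06226768e+00]
```

View pics/w1.png

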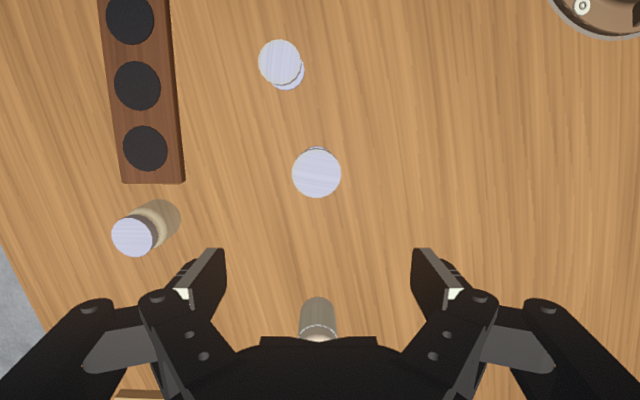

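The wrist view shows the 56 head at (316,173), the 46 head with its foot at (280,62), the seats at the upper left and the jar cap at (133,237). Next I measure the 56.

```bash
cat > head.py <<'E'
# usage: head.py imgname zrim R x y : take wrist picture, fit the head rim and give shift in row units
import sys
from h import *
def headfit(im,c,z,R,g,dbg=False):
    """circle of head edge: contour points (cast to rim height) near expected circle, refined with a narrowing band"""
    P=[cast('wrist',b,z,c)[:,:2] for b in blobs(steel(im),100)]
    P=min(P,key=lambda p:np.linalg.norm(p.mean(0)-g))
    ce=P.mean(0);
    H=[]
    rng=np.random.default_rng(0);best=0
    for _ in range(800):
        q=P[rng.choice(len(P),3,False)]
        try:k,r=fitc(q)
        except Exception:continue
        if abs(r-R)>.002: continue
        n=(abs(np.linalg.norm(P-k,axis=1)-r)<.0006).sum()
        if n>best:best,ce,rr=n,k,r
    k=P[abs(np.linalg.norm(P-ce,axis=1)-rr)<.001];ce,rr=fitc(k)
    return ce,rr,len(k),len(P)
def rows(d,s):
    q=s['eef_rot'];X=np.array([q[1]**2*2-1,2*q[1]*q[2]]);Y=np.array([X[1],-X[0]])
    return (X@d/.5).round(4),(Y@d/.5).round(4)
if __name__=='__main__':
    n,z,R,x,y=sys.argv[1],*map(float,sys.argv[2:])
    s=arm.read_state();c=arm.get_calibration('wrist');im=arm.get_image('wrist');cv2.imwrite(f'pics/{n}.png',im)
    ce,r,k,N=headfit(im,c,z,R,np.array([x,y]))
    print('head',ce.round(4),'r',r.round(4),k,N,'tcp',s['tool_pos'].round(4),'rows x,y',rows(ce-s['tool_pos'][:2],s),'dz rows for grip z',z-.008)
E
python3 - <<'E'
from head import *
c=np.load('w1.npy',allow_pickle=True).item();im=cv2.imread('pics/w1.png')
for nm,z,R,g in((56,.078,.028,(.434,.206)),(46,.068,.023,(.449,.078))): print(nm,headfit(im,c,z,R,np.array(g)))
for b in blobs(black(im),300):
    P,r=fitc(cast('wrist',b,.024,c))
    if r<.05:print('seat',P.round(4),r.round(4))
h=cv2.cvtColor(cv2.imread('pics/top0.png'),cv2.COLOR_BGR2HSV)
# top: contour ransac per stake
im=cv2.imread('pics/top0.png')
for b in blobs(steel(im)[245:300,200:450],100):
    b=b+[200,245];print('px',b.mean(0),'foot-plane',cast('top',[b.mean(0)],.011).round(4))
    for R,z in((.028,.078),(.023,.068),(.018,.058),(.024,.011)):
        P=cast('top',b,z)[:,:2];best=(0,)
        rng=np.random.default_rng(0)
        for _ in range(1500):
            k,r=fitc(P[rng.choice(len(P),3,False)])
            if abs(r-R)<.0015:
                n=(abs(np.linalg.norm(P-k,axis=1)-r)<.0008).sum()
                if n>best[0]:best=(n,k.round(4),r.round(4))
        print(R,best,len(P))
E
```

```text
56 (array([0.43504698, 0.20251336]), np.float64(0.027912055227856666), 120, 140)
46 (array([0.44907118, 0.07776056]), np.float64(0.02286490120105789), 84, 135)
px [237.27848101 271.32911392] foot-plane [[0.431  0.2132 0.011 ]]
0.028 (np.int64(43), array([0.435 , 0.2031]), np.float64(0.0274)) 79
0.023 (np.int64(21), array([0.4395, 0.1919]), np.float64(0.0228)) 79
0.018 (np.int64(17), array([0.4409, 0.1905]), np.float64(0.0192)) 79
0.024 (np.int64(19), array([0.4355, 0.2028]), np.float64(0.0243)) 79
px [294.9047619 264.6031746] foot-plane [[0.4466 0.0802 0.011 ]]
0.028 (np.int64(24), array([0.4548, 0.0793]), np.float64(0.0269)) 63
0.023 (np.int64(39), array([0.4512, 0.0771]), np.float64(0.0243)) 63
0.018 (np.int64(14), array([0.4454, 0.0828]), np.float64(0.0189)) 63
0.024 (np.int64(36), array([0.4466, 0.081 ]), np.float64(0.0244)) 63
px [356.34482759 262.03448276] foot-plane [[ 0.4526 -0.062   0.011 ]]
0.028 (np.int64(14), array([ 0.4611, -0.0573]), np.float64(0.0269)) 58
0.023 (np.int64(51), array([ 0.4555, -0.0558]), np.float64(0.0221)) 58
0.018 (np.int64(18), array([ 0.4528, -0.0596]), np.float64(0.0194)) 58
0.024 (np.int64(49), array([ 0.4526, -0.0615]), np.float64(0.0234)) 58
px [422.58064516 260.40322581] foot-plane [[ 0.4563 -0.2158  0.011 ]]
0.028 (np.int64(21), array([ 0.4651, -0.1997]), np.float64(0.0266)) 62
0.023 (np.int64(40), array([ 0.46  , -0.1974]), np.float64(0.0219)) 62
0.018 (np.int64(17), array([ 0.4564, -0.2138]), np.float64(0.0167)) 62
0.024 (np.int64(39), array([ 0.4573, -0.2121]), np.float64(0.0234)) 62
```

Both cameras agree to about 1 mm: 56 (.4350,.2026), 46 (.4491,.0778), 26 (.4526,-.0615), 36 (.457,-.213). I'll descend on the 56 and close.

```bash
python3 -m creep '[[0.007,0.004,0.08,0],[0.007,0.004,0.17,0],[0.007,0.004,0.26,0],[0.007,0.004,0.34,0],[0.007,0.004,0.4,0],[0.007,0.004,0.44,0],[0.007,0.004,0.464,0],[0.007,0.004,0.464,0]]'
python3 -m creep '[[0,0,0,0],[0,0,0,0],[0,0,0,0],[0,0,0,0],[0,0,0,0],[0,0,0,0],[0,0,0,0],[0,0,0,0]]' 0.45 40
python3 - <<'E'
from h import *
s=arm.read_state();print(s['tool_pos'],s['contact_force'],s['gripper_width'])
cv2.imwrite('pics/w2.png',arm.get_image('wrist'))
E
```

```text
t: 3.2
tool_pos: [0.4308, 0.2029, 0.0629]
eef_rot: [-0.001, -0.63, 0.777, -0.0]
contact_force: [0.4, 1.2, 0.4]
gripper_width: 0.998
t: 4.2
tool_pos: [0.432, 0.204, 0.0647]
eef_rot: [0.002, -0.63, 0.776, 0.0]
contact_force: [0.3, -0.3, 4.7]
gripper_width: 0.64
[0.43196794 0.20401782 0.06468423] [ 0.26714722 -0.34984061  4.73863864] 0.6400637281260972
```

View pics/w2.png

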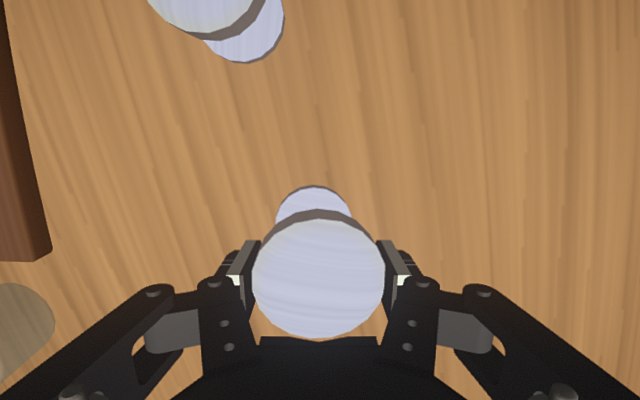

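The 56 head is held at about (318,275), between pads at x≈240 and 395, with its foot visible behind at (313,205). The TCP reads 2–3 mm off what I commanded, so I'll check the head against the TCP.

```bash
cat > chk.py <<'E'
import sys
from head import *
n,z,R=sys.argv[1],*map(float,sys.argv[2:4]);
g=np.float64(sys.argv[4:6]) if len(sys.argv)>4 else arm.read_state()['tool_pos'][:2]
for i in range(2):
    s=arm.read_state();c=arm.get_calibration('wrist');im=arm.get_image('wrist');cv2.imwrite(f'pics/{n}.png',im)
    ce,r,k,N=headfit(im,c,z,R,g)
    d=ce-s['tool_pos'][:2]
    print(round(s['t'],2),'tcp',s['tool_pos'].round(4),'q',s['eef_rot'].round(4),'head',ce.round(4),r.round(4),k,N,'rel rows',rows(d,s),'F',s['contact_force'].round(1))
E
python3 chk.py w3 .078 .028
```

```text
4.25 tcp [0.432  0.204  0.0647] q [ 0.0016 -0.6303  0.7763 -0.    ] head [0.432  0.2042] 0.0282 266 403 rel rows (np.float64(-0.0003), np.float64(-0.0001)) F [ 1.1 -1.2  5.8]
4.3 tcp [0.432  0.204  0.0647] q [ 0.0016 -0.6303  0.7763  0.    ] head [0.4321 0.2042] 0.0281 264 402 rel rows (np.float64(-0.0004), np.float64(-0.0001)) F [1.2 0.7 5.1]
```

The head sits exactly at the TCP. My earlier hand-computed y row had the wrong sign: tool y is (-.979,.205). The jaws re-centred the stake, so no harm done. I'll lift and carry it over the anvil-end seat.

```bash
python3 -m creep '[[0,0,-0.01,0],[0,0,-0.04,0],[0,0,-0.1,0],[0,0,-0.18,0],[0,0,-0.24,0],[0.04,-0.035,-0.24,0],[0.12,-0.105,-0.24,0],[0.21,-0.185,-0.24,0]]' - 60
python3 -m creep '[[0.08,-0.07,0,0],[0.16,-0.14,0,0],[0.23,-0.2,0,0],[0.275,-0.24,0,0],[0.305,-0.266,0,0],[0.305,-0.266,0,0],[0.305,-0.266,0,0],[0.305,-0.266,0,0]]'
python3 chk.py w4 .196 .028
```

```text
t: 5.35
tool_pos: [0.4995, 0.0805, 0.1834]
eef_rot: [-0.0, -0.631, 0.776, 0.0]
contact_force: [2.1, -0.1, -5.2]
gripper_width: 0.633
t: 6.35
tool_pos: [0.5982, -0.0944, 0.1835]
eef_rot: [0.0, -0.63, 0.776, 0.0]
contact_force: [-0.1, -0.1, -4.6]
gripper_width: 0.634
6.35 tcp [ 0.5982 -0.0944  0.1835] q [ 1.000e-04 -6.305e-01  7.762e-01  1.000e-04] head [ 0.5984 -0.0937] 0.0282 258 401 rel rows (np.float64(-0.0014), np.float64(-0.0001)) F [-0.1 -0.1 -4.6]
6.4 tcp [ 0.5983 -0.0944  0.1835] q [ 1.000e-04 -6.305e-01  7.762e-01  0.000e+00] head [ 0.5985 -0.0937] 0.0282 254 399 rel rows (np.float64(-0.0016), np.float64(-0.0001)) F [ 0.4  0.1 -3.8]
```

View pics/w4.png

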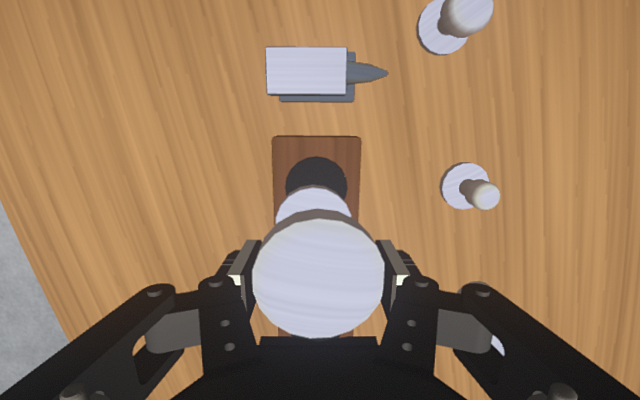

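The 56 hangs upright over the end seat. The seat's far arc shows at (316,170), the rack end edge at v≈137, and the anvil top at (306,70) with its horn pointing right. I'll measure the seat arc from this picture.

```bash
cat > seat.py <<'E'
import sys
from head import *
def seat(im,c,box,z=.024):
    u0,v0,u1,v1=box
    m=np.zeros(im.shape[:2],np.uint8);m[v0:v1,u0:u1]=(cv2.cvtColor(im,cv2.COLOR_BGR2HSV)[v0:v1,u0:u1,2]<70)*255
    b=max(blobs(m),key=len)
    P=cast('wrist',b,z,c)[:,:2];best=0;rng=np.random.default_rng(0)
    for _ in range(2000):
        k,r=fitc(P[rng.choice(len(P),3,False)])
        if abs(r-.0295)<.0015:
            n=(abs(np.linalg.norm(P-k,axis=1)-r)<.0006).sum()
            if n>best:best,K,rr=n,k,r
    k=P[abs(np.linalg.norm(P-K,axis=1)-rr)<.001];K,rr=fitc(k);return K,rr,len(k),len(P)
if __name__=='__main__':
    # seat.py image u0 v0 u1 v1 (calibration of now: arm not moved since)
    n=sys.argv[1];s=arm.read_state();c=arm.get_calibration('wrist')
    K,r,k,N=seat(cv2.imread(f'pics/{n}.png'),c,list(map(int,sys.argv[2:6])));print('seat',K.round(4),r.round(4),k,N,'tcp',s['tool_pos'].round(4),'rows',rows(K-s['tool_pos'][:2],s))
E
python3 seat.py w4 275 145 362 200
```

```text
seat [ 0.6003 -0.0956] 0.0285 103 158 tcp [ 0.5984 -0.0945  0.1835] rows (np.float64(0.0015), np.float64(-0.0043))
```

```bash
python3 -m creep '[[0.002,-0.004,0.04,0],[0.002,-0.004,0.09,0],[0.002,-0.004,0.13,0],[0.002,-0.004,0.155,0],[0.002,-0.004,0.17,0],[0.002,-0.004,0.178,0],[0.002,-0.004,0.183,0],[0.002,-0.004,0.186,0]]'
python3 -m creep '[[0,0,0,0],[0,0,0,0],[0,0,0.001,0],[0,0,0.001,0],[0,0,0.002,0],[0,0,0.002,0],[0,0,0.003,0],[0,0,0.003,0]]'
python3 chk.py w5 .102 .028
```

```text
t: 7.45
tool_pos: [0.6005, -0.0966, 0.0906]
eef_rot: [0.0, -0.63, 0.777, -0.0]
contact_force: [0.0, -0.1, -4.5]
gripper_width: 0.634
t: 8.45
tool_pos: [0.6004, -0.0966, 0.089]
eef_rot: [0.0, -0.63, 0.776, -0.0]
contact_force: [-1.7, 0.9, -2.1]
gripper_width: 0.639
8.45 tcp [ 0.6004 -0.0966  0.089 ] q [ 0.000e+00 -6.301e-01  7.765e-01 -1.000e-04] head [ 0.6005 -0.0961] 0.0281 255 402 rel rows (np.float64(-0.001), np.float64(-0.0)) F [-1.7  0.9 -2.1]
8.5 tcp [ 0.6003 -0.0966  0.089 ] q [ 0.000e+00 -6.301e-01  7.765e-01 -1.000e-04] head [ 0.6005 -0.0962] 0.0281 260 401 rel rows (np.float64(-0.0009), np.float64(-0.0001)) F [-0.3 -0.2 -2.1]
```

Touching down: part of the weight is transferred, and the head is within about 1 mm of the seat centre. I'll take the rest of the weight off, open and rise.

```bash
python3 -m creep '[[0,0,0.001,0],[0,0,0.001,0],[0,0,0.001,0],[0,0,0.001,0],[0,0,0.001,0],[0,0,0.001,0],[0,0,0.001,0],[0,0,0.001,0]]' 
python3 -m creep '[[0,0,0,0],[0,0,0,0],[0,0,0,0],[0,0,0,0],[0,0,0,0],[0,0,0,0],[0,0,0,0],[0,0,-0.01,0]]' 1
python3 -m creep '[[0,0,-0.06,0],[0,0,-0.16,0],[0,0,-0.27,0],[0,0,-0.36,0],[0,0,-0.4,0],[0,0,-0.4,0],[0,0,-0.4,0],[0,0,-0.4,0]]'
python3 chk.py w6 .102 .028 0.6005 -0.0961
```

```text
t: 9.55
tool_pos: [0.6004, -0.0967, 0.0889]
eef_rot: [0.0, -0.63, 0.776, -0.0]
contact_force: [-3.1, 0.3, 5.8]
gripper_width: 0.637
t: 10.55
tool_pos: [0.6, -0.0966, 0.0931]
eef_rot: [-0.0, -0.63, 0.777, 0.0]
contact_force: [-0.3, -0.7, -0.3]
gripper_width: 0.996
t: 11.55
tool_pos: [0.5998, -0.0966, 0.292]
eef_rot: [-0.001, -0.63, 0.777, 0.001]
contact_force: [-0.5, -0.3, 0.1]
gripper_width: 0.998
11.55 tcp [ 0.5998 -0.0966  0.292 ] q [-9.000e-04 -6.301e-01  7.765e-01  6.000e-04] head [ 0.6035 -0.0982] 0.0283 126 155 rel rows (np.float64(0.0016), np.float64(-0.008)) F [-0.5 -0.3  0.1]
11.6 tcp [ 0.5999 -0.0967  0.2921] q [-8.000e-04 -6.301e-01  7.765e-01  5.000e-04] head [ 0.6035 -0.0982] 0.0283 124 154 rel rows (np.float64(0.0016), np.float64(-0.0077)) F [ 0.5 -0.2 -0. ]
```

View pics/w6.png

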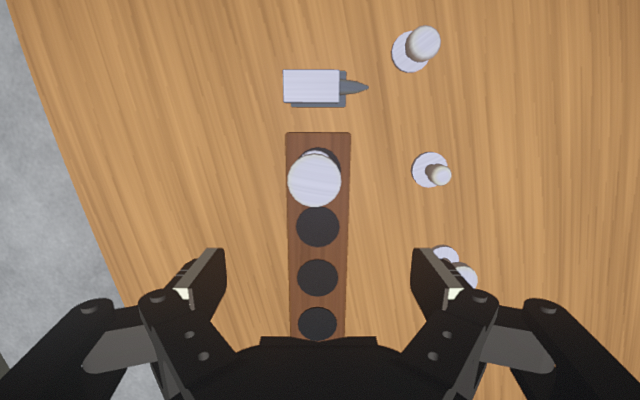

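```bash
python3 - <<'E'
from seat import *
c=arm.get_calibration('wrist');im=cv2.imread('pics/w6.png')
for nm,b in(('c',(292,209,348,250)),('b',(292,255,348,298))): print(nm,seat(im,c,b))
# foot edge: rear arc of the stake foot at z=.035
m=steel(im);B=[b for b in blobs(m,100) if abs(b.mean(0)-[314,178]).max()<12][0]
up=B[B[:,1]<158];print('foot arc px',up.min(0),up.max(0));P=cast('wrist',up,.035,c)[:,:2];print(fitc(P))
s=cv2.resize(im[120:345,270:365],None,fx=2.6,fy=2.6,interpolation=cv2.INTER_CUBIC);
t=arm.get_image('top');cv2.imwrite('pics/top1.png',t);cr=cv2.resize(t[150:235,240:440],None,fx=2.7,fy=2.7,interpolation=cv2.INTER_CUBIC)
W=np.zeros((590,800,3),np.uint8);W[:s.shape[0],:s.shape[1]]=s;W[:cr.shape[0],255:255+cr.shape[1]]=cr[:,:545];cv2.imwrite('pics/crop3.png',W)
E
```

```text
c (array([ 0.61676199, -0.01942909]), np.float64(0.027981770155236087), 97, 115)
b (array([0.63314739, 0.05668623]), np.float64(0.028324070025672773), 100, 108)
foot arc px [300 150] [329 157]
(array([ 0.60323158, -0.09971496]), np.float64(0.02323609323186855))
```

View pics/crop3.png

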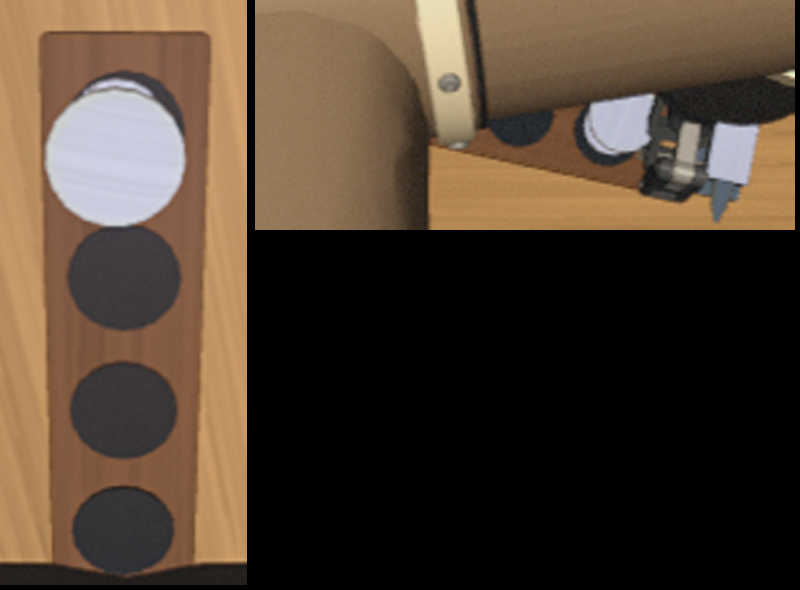

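In the same picture, seat d (extrapolated from b and c) is at (.6004,-.0955). The head is at (.6035,-.098) and the foot agrees, so the stake sits about 4 mm off centre. The same (-3,+2) mm offset showed between the far view and the grip at the first pick, so it is a wrist camera bias that I can cancel. I'll regrip and shift it.

```bash
python3 -m creep '[[0,0,0.09,0],[0,0,0.18,0],[0,0,0.27,0],[0,0,0.33,0],[0,0,0.37,0],[0,0,0.395,0],[0,0,0.407,0],[0,0,0.407,0]]'
python3 -m creep '[[0,0,0,0],[0,0,0,0],[0,0,0,0],[0,0,0,0],[0,0,0,0],[0,0,0,0],[0,0,0,0],[0,0,0,0]]' 0.45 60
python3 -m creep '[[0,0,-0.004,0],[0,0,-0.01,0],[0,0,-0.012,0],[-0.002,0.003,-0.012,0],[-0.005,0.007,-0.012,0],[-0.005,0.007,-0.012,0],[-0.005,0.007,-0.006,0],[-0.005,0.007,-0.003,0]]'
python3 -m creep '[[0,0,0,0],[0,0,0.001,0],[0,0,0.002,0],[0,0,0.003,0],[0,0,0.003,0],[0,0,0.003,0],[0,0,0.003,0],[0,0,0.003,0]]'
```

```text
t: 12.7
tool_pos: [0.6005, -0.0967, 0.0899]
eef_rot: [-0.0, -0.63, 0.776, -0.0]
contact_force: [0.5, 0.1, -0.3]
gripper_width: 0.997
t: 13.7
tool_pos: [0.6016, -0.0966, 0.0914]
eef_rot: [0.001, -0.63, 0.776, -0.001]
contact_force: [0.3, 0.4, 5.9]
gripper_width: 0.638
t: 14.7
tool_pos: [0.5974, -0.0936, 0.0913]
eef_rot: [-0.0, -0.63, 0.776, -0.0]
contact_force: [-3.1, 1.4, 5.8]
gripper_width: 0.633
t: 15.7
tool_pos: [0.5975, -0.0936, 0.0913]
eef_rot: [0.0, -0.63, 0.776, -0.0]
contact_force: [-4.7, 1.5, 10.7]
gripper_width: 0.635
```

```bash
python3 -m creep '[[0,0,-0.001,0],[0,0,-0.001,0],[0,0,-0.001,0],[0,0,-0.001,0],[0,0,-0.001,0],[0,0,-0.001,0],[0,0,-0.001,0],[0,0,-0.001,0]]' 1
python3 -m creep '[[0,0,-0.06,0],[0,0,-0.16,0],[0,0,-0.27,0],[0,0,-0.36,0],[-0.04,0,-0.4,0],[-0.08,0,-0.4,0],[-0.08,0,-0.4,0],[-0.08,0,-0.4,0]]'
cat > far.py <<'E'
import sys
from seat import *
# far view: pairs of seats + placed heads in one picture. far.py name
n=sys.argv[1];s=arm.read_state();c=arm.get_calibration('wrist');im=arm.get_image('wrist');cv2.imwrite(f'pics/{n}.png',im)
print('tcp',s['tool_pos'].round(4))
S={'d':(.6003,-.0952),'c':(.6165,-.0189),'b':(.6328,.0573),'a':(.649,.1335)}
K={56:.102,46:.092,36:.082,26:.072}
D={'d':56,'c':46,'b':36,'a':26}
for q,p in S.items():
    u=pix('wrist',[[*p,.024]],c)[0]
    if not(30<u[0]<610 and 30<u[1]<300): continue
    w=int(.036*c['fx']/(c['extrinsics'][2,3]-.024));u=u.astype(int)
    try:print('seat',q,seat(im,c,(max(u[0]-w,0),max(u[1]-w,0),u[0]+w,u[1]+w)))
    except Exception as e:print('seat',q,e)
    k=D[q]
    try:
        h=headfit(im,c,K[k]  ,k/2000,np.array(p))
        if np.linalg.norm(h[0]-p)<.03:print(' head',k,h)
    except Exception as e:pass
E
python3 far.py w7
```

```text
t: 16.7
tool_pos: [0.5974, -0.0935, 0.0903]
eef_rot: [0.0, -0.63, 0.777, -0.0]
contact_force: [0.0, -0.1, 0.4]
gripper_width: 1.004
t: 17.7
tool_pos: [0.6051, -0.0542, 0.289]
eef_rot: [-0.001, -0.63, 0.776, 0.001]
contact_force: [-0.6, 0.2, 0.6]
gripper_width: 1.002
tcp [ 0.6051 -0.0542  0.289 ]
seat d max() iterable argument is empty
 head 56 (array([ 0.5995032 , -0.09491857]), np.float64(0.02810175270263536), 160, 160)
seat c (array([ 0.61663289, -0.01932716]), np.float64(0.027960942418339976), 118, 119)
seat b (array([0.63288719, 0.05648907]), np.float64(0.02819049593398482), 111, 111)
```

View pics/w7.png

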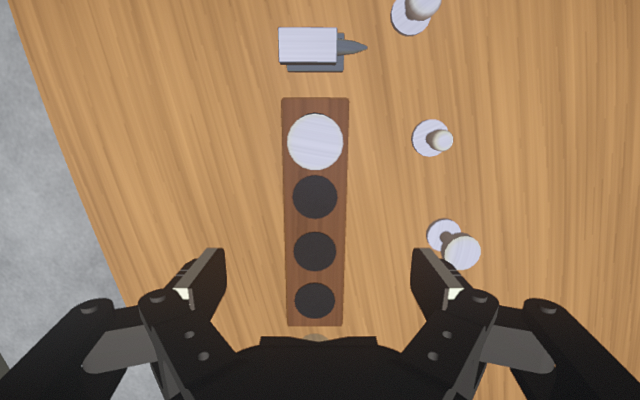

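The wrist view now shows the 56 centred at (315,142) on seat d, 1 mm from the extrapolated centre, with the anvil untouched. The TCP offset relative to the camera is (-2,+1.3) mm. Next is stake 46.

```bash
python3 -m creep '[[-0.03,0.06,0,0],[-0.08,0.15,0,0],[-0.13,0.24,0,0],[-0.17,0.32,0,0],[-0.196,0.364,0.02,0],[-0.196,0.364,0.08,0],[-0.196,0.364,0.17,0],[-0.196,0.364,0.26,0]]'
python3 -m creep '[[0,0,0.07,0],[0,0,0.13,0],[0,0,0.17,0],[0,0,0.195,0],[0,0,0.21,0],[0,0,0.212,0],[0,0,0.212,0],[0,0,0.212,0]]'
python3 -m creep '[[0,0,0,0],[0,0,0,0],[0,0,0,0],[0,0,0,0],[0,0,0,0],[0,0,0,0],[0,0,0,0],[0,0,0,0]]' 0.3 60
python3 chk.py w8 .068 .023
```

```text
t: 18.75
tool_pos: [0.4475, 0.0787, 0.1591]
eef_rot: [0.0, -0.63, 0.777, -0.0]
contact_force: [0.7, 0.0, 0.2]
gripper_width: 0.998
t: 19.75
tool_pos: [0.4481, 0.0793, 0.0549]
eef_rot: [0.001, -0.63, 0.776, -0.0]
contact_force: [-0.4, -0.9, -0.3]
gripper_width: 1.001
t: 20.75
tool_pos: [0.4482, 0.0793, 0.0548]
eef_rot: [0.0, -0.63, 0.776, -0.0]
contact_force: [0.2, 0.3, 6.0]
gripper_width: 0.515
20.75 tcp [0.4482 0.0793 0.0548] q [ 4.000e-04 -6.303e-01  7.764e-01 -2.000e-04] head [0.4479 0.0784] 0.023 213 360 rel rows (np.float64(0.0018), np.float64(0.0002)) F [0.2 0.3 6. ]
20.8 tcp [0.4482 0.0793 0.0549] q [ 5.000e-04 -6.303e-01  7.764e-01 -2.000e-04] head [0.4479 0.0784] 0.023 213 360 rel rows (np.float64(0.0018), np.float64(0.0002)) F [-0.6 -0.7  6.3]
```

```bash
python3 -m creep '[[0,0,-0.02,0],[0,0,-0.07,0],[0,0,-0.15,0],[0.01,-0.03,-0.22,0],[0.04,-0.12,-0.24,0],[0.07,-0.22,-0.24,0],[0.1,-0.31,-0.24,0],[0.12,-0.367,-0.24,0]]'
python3 -m creep '[[0,0,0,0],[0,0,0,0],[0,0,0.04,0],[0,0,0.09,0],[0,0,0.13,0],[0,0,0.16,0],[0,0,0.175,0],[0,0,0.18,0]]'
python3 -m creep '[[0,0,0,0],[0,0,0.003,0],[0,0,0.006,0],[0,0,0.008,0],[0,0,0.009,0],[0,0,0.009,0],[0,0,0.009,0],[0,0,0.009,0]]'
python3 chk.py w9 .092 .023
```

```text
t: 21.85
tool_pos: [0.6158, -0.0187, 0.1738]
eef_rot: [-0.001, -0.63, 0.777, 0.0]
contact_force: [-0.1, -0.0, -3.4]
gripper_width: 0.521
t: 22.85
tool_pos: [0.6149, -0.0172, 0.0844]
eef_rot: [0.0, -0.63, 0.776, -0.0]
contact_force: [-0.8, 0.3, -3.4]
gripper_width: 0.522
t: 23.85
tool_pos: [0.6149, -0.0174, 0.0798]
eef_rot: [-0.0, -0.63, 0.776, -0.0]
contact_force: [0.3, -0.6, -4.6]
gripper_width: 0.518
23.85 tcp [ 0.6149 -0.0174  0.0798] q [-0.     -0.6301  0.7765 -0.    ] head [ 0.6148 -0.0176] 0.0232 213 365 rel rows (np.float64(0.0005), np.float64(0.0002)) F [ 0.3 -0.6 -4.6]
23.9 tcp [ 0.615  -0.0174  0.0799] q [ 0.     -0.6301  0.7765 -0.    ] head [ 0.6148 -0.0177] 0.0232 216 367 rel rows (np.float64(0.0005), np.float64(0.0002)) F [-0.1  0.1 -4.2]
```

```bash
python3 -m creep '[[0,0,0.001,0],[0,0,0.002,0],[0,0,0.003,0],[0,0,0.003,0],[0,0,0.003,0],[0,0,0.003,0],[0,0,0.003,0],[0,0,0.003,0]]'
```

```text
t: 24.95
tool_pos: [0.6151, -0.0174, 0.0789]
eef_rot: [0.0, -0.63, 0.776, -0.0]
contact_force: [-4.0, 0.7, 6.0]
gripper_width: 0.522
```

```bash
python3 -m creep '[[0,0,-0.001,0],[0,0,-0.001,0],[0,0,-0.001,0],[0,0,-0.001,0],[0,0,-0.001,0],[0,0,-0.001,0],[0,0,-0.001,0],[0,0,-0.001,0]]' 1
python3 -m creep '[[0,0,-0.06,0],[0,0,-0.16,0],[0,0,-0.27,0],[0,0,-0.37,0],[0,0,-0.42,0],[0,0,-0.42,0],[0,0,-0.42,0],[0,0,-0.42,0]]'
python3 far.py w10
python3 - <<'E'
from head import *
c=arm.get_calibration('wrist');im=cv2.imread('pics/w10.png')
for n,z,R,p in((36,.058,.018,(.457,-.213)),(26,.048,.013,(.4526,-.0615))):
    print(n,pix('wrist',[[*p,z]],c),headfit(im,c,z,R,np.array(p)),'foot',headfit(im,c,.011,.024,np.array(p)))
E
```

```text
t: 25.95
tool_pos: [0.6149, -0.0174, 0.0788]
eef_rot: [0.0, -0.63, 0.777, -0.0]
contact_force: [-0.4, 0.9, -0.7]
gripper_width: 0.995
t: 26.95
tool_pos: [0.6144, -0.0175, 0.2875]
eef_rot: [-0.001, -0.63, 0.777, 0.001]
contact_force: [-0.5, -0.0, 0.2]
gripper_width: 0.999
tcp [ 0.6144 -0.0175  0.2875]
seat d max() iterable argument is empty
 head 56 (array([ 0.59950373, -0.09498941]), np.float64(0.02813514009007613), 168, 168)
seat c (array([ 0.61653504, -0.01942545]), np.float64(0.0278019364416829), 73, 134)
 head 46 (array([ 0.61618626, -0.01906819]), np.float64(0.023206866564587956), 86, 135)
seat b (array([0.63292836, 0.05677493]), np.float64(0.028072027761898665), 117, 117)
seat a (array([0.64915731, 0.13268594]), np.float64(0.028265227610239384), 106, 108)
36 [[428.96662634 -40.60281657]] (array([ 0.60271829, -0.18531643]), np.float64(0.017812801690961673), 47, 351) foot (array([ 0.59934792, -0.20064803]), np.float64(0.023018795618419758), 39, 351)
26 [[447.0866704  107.76495264]] (array([ 0.4521094 , -0.06234983]), np.float64(0.012413286176898696), 27, 112) foot (array([ 0.45394698, -0.06248398]), np.float64(0.02409947213862826), 88, 112)
```

View pics/w10.png

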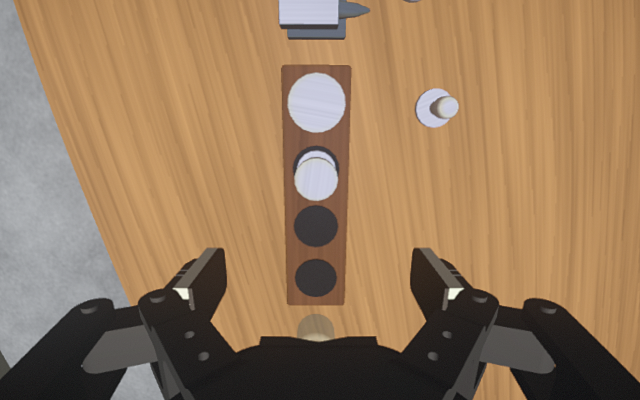

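The 46 is within 0.5 mm of seat c and the 56 is unchanged. Stake 26 is at (.453,-.0623). Now above stake 36 to measure it.

```bash
python3 -m creep '[[0.06,0.03,0,0],[0.15,0.08,0,0],[0.25,0.13,0,0],[0.35,0.18,0,0],[0.42,0.22,0,0],[0.446,0.231,0,0],[0.446,0.231,0,0],[0.446,0.231,0,0]]'
python3 chk.py w11 .058 .018 .457 -.213
python3 - <<'E'
from head import *
c=arm.get_calibration('wrist');im=cv2.imread('pics/w11.png');print('foot',headfit(im,c,.011,.024,np.array((.457,-.213))))
E
```

```text
t: 28.0
tool_pos: [0.4566, -0.2114, 0.2885]
eef_rot: [-0.0, -0.63, 0.776, 0.0]
contact_force: [0.3, 0.5, -0.4]
gripper_width: 0.996
28.0 tcp [ 0.4566 -0.2114  0.2885] q [-1.000e-04 -6.302e-01  7.764e-01  2.000e-04] head [ 0.4552 -0.222 ] 0.0209 48 107 rel rows (np.float64(0.0213), np.float64(-0.0017)) F [ 0.3  0.5 -0.4]
28.05 tcp [ 0.4566 -0.2113  0.2885] q [-2.000e-04 -6.304e-01  7.763e-01  2.000e-04] head [ 0.457  -0.2144] 0.0174 37 107 rel rows (np.float64(0.0059), np.float64(-0.002)) F [-0.2  0.5 -0.3]
foot (array([ 0.45704636, -0.21454887]), np.float64(0.023939809596491536), 78, 107)
```

```bash
python3 -m creep '[[0.006,0.002,0.08,0],[0.006,0.002,0.18,0],[0.006,0.002,0.28,0],[0.006,0.002,0.37,0],[0.006,0.002,0.43,0],[0.006,0.002,0.465,0],[0.006,0.002,0.482,0],[0.006,0.002,0.489,0]]'
python3 -m creep '[[0,0,0,0],[0,0,0,0],[0,0,0,0],[0,0,0,0],[0,0,0,0],[0,0,0,0],[0,0,0,0],[0,0,0,0]]' 0.2 60
python3 chk.py w12 .058 .018
```

```text
t: 29.1
tool_pos: [0.4548, -0.2143, 0.0441]
eef_rot: [-0.0, -0.63, 0.776, 0.0]
contact_force: [0.1, 0.1, -1.1]
gripper_width: 1.0
t: 30.1
tool_pos: [0.4551, -0.2148, 0.0452]
eef_rot: [0.001, -0.63, 0.776, -0.001]
contact_force: [-0.5, -0.5, 5.3]
gripper_width: 0.405
30.1 tcp [ 0.4551 -0.2148  0.0452] q [ 5.000e-04 -6.302e-01  7.764e-01 -6.000e-04] head [ 0.4513 -0.2346] 0.0165 146 703 rel rows (np.float64(0.0404), np.float64(-0.0008)) F [-0.5 -0.5  5.3]
30.15 tcp [ 0.4551 -0.2147  0.0452] q [ 5.000e-04 -6.302e-01  7.764e-01 -6.000e-04] head [ 0.4513 -0.2346] 0.0165 146 704 rel rows (np.float64(0.0405), np.float64(-0.0008)) F [0.2 0.2 5.8]
```

```bash
python3 -m creep '[[0,0,-0.03,0],[0,0,-0.1,0],[0,0,-0.19,0],[0,0,-0.27,0],[-0.03,-0.01,-0.3,0],[-0.1,-0.035,-0.3,0],[-0.2,-0.075,-0.3,0],[-0.3,-0.115,-0.3,0]]'
python3 -m creep '[[-0.1,-0.04,0,0],[-0.19,-0.07,0,0],[-0.26,-0.1,0,0],[-0.3,-0.115,0,0],[-0.308,-0.118,0,0],[-0.308,-0.118,0,0],[-0.308,-0.118,0,0],[-0.308,-0.118,0,0]]'
python3 far.py w13
```

```text
t: 31.2
tool_pos: [0.5417, -0.0778, 0.1935]
eef_rot: [-0.0, -0.63, 0.777, 0.0]
contact_force: [0.8, -0.6, -1.3]
gripper_width: 0.403
t: 32.2
tool_pos: [0.6307, 0.0581, 0.1946]
eef_rot: [0.0, -0.63, 0.777, -0.0]
contact_force: [-0.7, 1.1, -2.1]
gripper_width: 0.401
tcp [0.6307 0.0581 0.1946]
seat c max() iterable argument is empty
 head 46 (array([ 0.61619959, -0.01895134]), np.float64(0.023025600094342458), 189, 189)
seat b (array([0.63300939, 0.05685474]), np.float64(0.02830881915294899), 115, 160)
seat a (array([0.70746679, 0.1093554 ]), np.float64(0.0270834435883101), 26, 58)
```

View pics/w13.png

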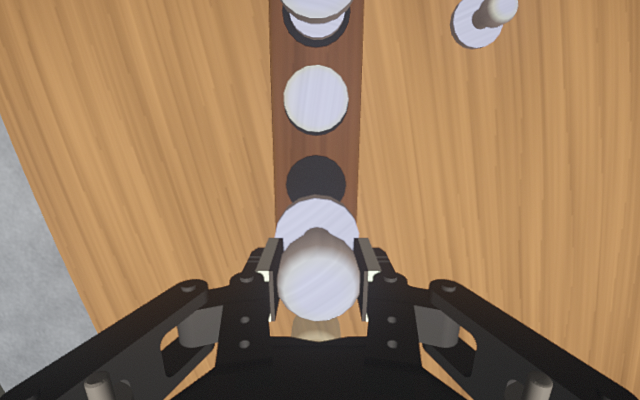

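The 36 is held upright, with its head at about (318,277), above seat b at (316,185); the 46 is at (316,98). I'll fit the held head from the lower arc of its contour.

```bash
cat > held.py <<'E'
import sys
from head import *
n,z=sys.argv[1],float(sys.argv[2]);vm=int(sys.argv[3])  # rim-top height above TCP
s=arm.read_state();c=arm.get_calibration('wrist');im=cv2.imread(f'pics/{n}.png')
b=max((b for b in blobs(steel(im),100) if abs(b[:,0].mean()-318)<25 and b[:,1].max()>vm+5),key=len)
k=b[(b[:,1]>vm)&(abs(b[:,0]-318)<60)];P=cast('wrist',k,s['tool_pos'][2]+z,c)[:,:2];ce,r=fitc(P)
print('held',ce.round(4),r.round(4),len(k),'tcp',s['tool_pos'].round(4),'rows',rows(ce-s['tool_pos'][:2],s))
E
python3 held.py w13 .0128 285; python3 held.py w13 .0128 295;
```

```text
held [0.632  0.0644] 0.0191 259 tcp [0.6308 0.0582 0.1946] rows (np.float64(-0.0125), np.float64(0.0001))
held [0.6321 0.0648] 0.0189 199 tcp [0.6308 0.0582 0.1946] rows (np.float64(-0.0133), np.float64(0.0001))
```

```bash
python3 - <<'E'
from head import *
s=arm.read_state();p=s['tool_pos'];c=arm.get_calibration('wrist');q=s['eef_rot'];X=np.array([q[1]**2*2-1,2*q[1]*q[2],0]);
for nm,o in(('c',0),('near',-.018),('far',.018)):print(nm,pix('wrist',[p+X*o+[0,0,.0128]],c).round(1))
print('foot far',pix('wrist',[p+X*.024+[0,0,-.0342]],c).round(1), 'foot side',pix('wrist',[p+[0.0235,-.005,-.0342],p+[-.0235,.005,-.0342]],c).round(1))
im=cv2.imread('pics/w13.png');m=steel(im);col=m[170:345,318];print(np.flatnonzero(np.diff(col.astype(int)))+171)
for v in(205,215,225,260,277,290,305):print(v,[int(x) for x in np.flatnonzero(np.diff(m[v].astype(int)))+1 if 230<x<400])
print([int(g) for g in im[300:340,318].mean(1)])
E
```

```text
c [[317.9 280.7]]
near [[317.9 317.4]]
far [[317.9 241. ]]
foot far [[317.9 196.9]] foot side [[275.4 237.9]
 [360.5 238. ]]
[195 322 327 328 330 342]
205 [289, 345]
215 [282, 353]
225 [277, 357]
260 [260, 272, 281, 357, 365, 377]
277 [263, 273, 277, 360, 364, 373]
290 [269, 273, 277, 360, 364, 367]
305 [270, 274, 285, 353, 363, 367]
[209, 209, 209, 209, 208, 208, 207, 208, 210, 212, 211, 210, 209, 209, 210, 210, 211, 212, 212, 213, 201, 129, 117, 120, 120, 120, 120, 121, 120, 124, 133, 143, 151, 157, 162, 167, 171, 173, 173, 167]
```

Measured against the foot edge (195 seen, 197 predicted), the stake hangs within 1 mm of the TCP; the lower-arc fit was biased by the dome and the jar. I'll lower it.

```bash
python3 -m creep '[[-0.001,-0.001,0.04,0],[-0.001,-0.001,0.1,0],[-0.001,-0.001,0.15,0],[-0.001,-0.001,0.19,0],[-0.001,-0.001,0.22,0],[-0.001,-0.001,0.235,0],[-0.001,-0.001,0.24,0],[-0.001,-0.001,0.242,0]]'
python3 -m creep '[[0,0,0.001,0],[0,0,0.002,0],[0,0,0.004,0],[0,0,0.006,0],[0,0,0.007,0],[0,0,0.008,0],[0,0,0.008,0],[0,0,0.008,0]]'
```

```text
t: 33.25
tool_pos: [0.632, 0.0594, 0.0738]
eef_rot: [0.0, -0.63, 0.776, -0.0]
contact_force: [0.5, -0.6, -2.1]
gripper_width: 0.399
t: 34.25
tool_pos: [0.6316, 0.0593, 0.0694]
eef_rot: [0.0, -0.63, 0.777, -0.0]
contact_force: [0.0, 0.6, -1.8]
gripper_width: 0.399
```

```bash
python3 -m creep '[[0.001,0,0.001,0],[0.001,0,0.001,0],[0.001,0,0.002,0],[0.001,0,0.002,0],[0.001,0,0.003,0],[0.001,0,0.003,0],[0.001,0,0.003,0],[0.001,0,0.003,0]]'
```

```text
t: 35.25
tool_pos: [0.6318, 0.0591, 0.0691]
eef_rot: [0.001, -0.63, 0.776, -0.0]
contact_force: [-4.4, 2.7, 10.7]
gripper_width: 0.399
```

```bash
python3 -m creep '[[0,0,-0.001,0],[0,0,-0.001,0],[0,0,-0.001,0],[0,0,-0.001,0],[0,0,-0.001,0],[0,0,-0.001,0],[0,0,-0.001,0],[0,0,-0.001,0]]' 1
python3 -m creep '[[0,0,-0.06,0],[0,0,-0.16,0],[0,0,-0.27,0],[0,0,-0.37,0],[0,0,-0.42,0],[0,0,-0.436,0],[0,0,-0.436,0],[0,0,-0.436,0]]'
python3 far.py w14
```

```text
t: 36.25
tool_pos: [0.6315, 0.0588, 0.0683]
eef_rot: [0.0, -0.63, 0.777, -0.0]
contact_force: [0.0, -0.9, 0.9]
gripper_width: 1.0
t: 37.25
tool_pos: [0.6309, 0.0587, 0.2845]
eef_rot: [-0.001, -0.63, 0.777, 0.001]
contact_force: [0.0, 0.5, -0.2]
gripper_width: 1.0
tcp [0.6309 0.0587 0.2845]
seat d (array([ 0.60036912, -0.09470664]), np.float64(0.02842463877267819), 76, 135)
 head 56 (array([ 0.59955827, -0.09435127]), np.float64(0.027942808749102894), 85, 187)
seat c max() iterable argument is empty
 head 46 (array([ 0.61609333, -0.01908795]), np.float64(0.023116624825239556), 134, 135)
seat b (array([0.6329858 , 0.05691863]), np.float64(0.028029976950570832), 106, 164)
 head 36 (array([0.63278371, 0.05947532]), np.float64(0.01799102710441015), 44, 118)
seat a (array([0.64926877, 0.13284459]), np.float64(0.028040665458560286), 116, 116)
```

View pics/w14.png

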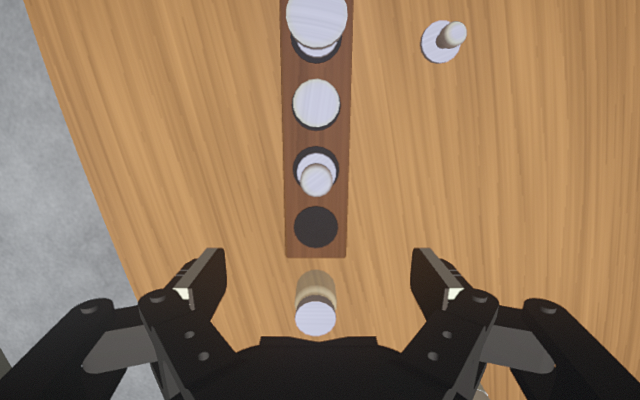

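Stakes 56, 46 and 36 are standing at (316,15), (316,103) and (316,175), and the jar is at (316,300), clear. I'll check the 36's foot against seat b and measure stake 26.

```bash
python3 - <<'E'
from head import *
c=arm.get_calibration('wrist');im=cv2.imread('pics/w14.png')
print('36 foot',headfit(im,c,.035,.024,np.array((.633,.057))))
print('26 foot',headfit(im,c,.011,.024,np.array((.453,-.062))),'head',headfit(im,c,.048,.013,np.array((.453,-.062))))
E
```

```text
36 foot (array([0.63285569, 0.05938598]), np.float64(0.024294688788272782), 81, 118)
26 foot (array([ 0.45421958, -0.06192403]), np.float64(0.024221615944772817), 94, 127) head (array([ 0.45224382, -0.06254824]), np.float64(0.012452099922869142), 34, 127)
```

The 36 is 2.5 mm off along the row, so I'll regrip and nudge it.

```bash
python3 -m creep '[[0,0,0.09,0],[0,0,0.18,0],[0,0,0.28,0],[0,0,0.36,0],[0,0,0.4,0],[0,0,0.425,0],[0,0,0.434,0],[0,0,0.434,0]]'
python3 -m creep '[[0,0,0,0],[0,0,0,0],[0,0,0,0],[0,0,0,0],[0,0,0,0],[0,0,0,0],[0,0,0,0],[0,0,0,0]]' 0.2 60
python3 -m creep '[[0,0,-0.004,0],[0,0,-0.01,0],[0,0,-0.012,0],[0.002,0,-0.012,0],[0.005,0,-0.012,0],[0.005,0,-0.012,0],[0.005,0,-0.006,0],[0.005,0,-0.002,0]]'
python3 -m creep '[[0,0,0,0],[0,0,0.001,0],[0,0,0.002,0],[0,0,0.002,0],[0,0,0.003,0],[0,0,0.003,0],[0,0,0.003,0],[0,0,0.003,0]]'
```

```text
t: 38.3
tool_pos: [0.6317, 0.0589, 0.0696]
eef_rot: [0.0, -0.63, 0.776, -0.0]
contact_force: [-1.2, -0.6, -1.4]
gripper_width: 1.002
t: 39.3
tool_pos: [0.6319, 0.0589, 0.0701]
eef_rot: [0.0, -0.63, 0.776, -0.0]
contact_force: [-1.0, 0.3, 6.6]
gripper_width: 0.403
t: 40.3
tool_pos: [0.6309, 0.0563, 0.0701]
eef_rot: [-0.0, -0.63, 0.777, 0.0]
contact_force: [-0.2, 0.2, 8.7]
gripper_width: 0.402
t: 41.3
tool_pos: [0.6311, 0.0564, 0.07]
eef_rot: [0.0, -0.63, 0.776, -0.0]
contact_force: [-3.7, 0.1, 9.4]
gripper_width: 0.398
```

```bash
python3 -m creep '[[0,0,-0.001,0],[0,0,-0.001,0],[0,0,-0.001,0],[0,0,-0.001,0],[0,0,-0.001,0],[0,0,-0.001,0],[0,0,-0.001,0],[0,0,-0.001,0]]' 1
python3 -m creep '[[0,0,-0.06,0],[0,0,-0.16,0],[0,0,-0.27,0],[0,0,-0.37,0],[0,0,-0.42,0],[0,0,-0.434,0],[0,0,-0.434,0],[0,0,-0.434,0]]'
python3 far.py w15
python3 - <<'E'
from head import *
s=arm.read_state();c=arm.get_calibration('wrist');im=cv2.imread('pics/w15.png')
print('36 foot',headfit(im,c,.035,.024,np.array((.633,.057))))
print('26 foot',headfit(im,c,.011,.024,np.array((.453,-.062))))
print(rows(np.array([.4515,-.060])-s['tool_pos'][:2],s))
E
```

```text
t: 42.3
tool_pos: [0.6309, 0.0564, 0.0693]
eef_rot: [-0.0, -0.63, 0.777, 0.0]
contact_force: [0.4, -0.7, -0.3]
gripper_width: 0.999
t: 43.3
tool_pos: [0.6303, 0.0562, 0.2846]
eef_rot: [-0.001, -0.63, 0.777, 0.001]
contact_force: [-0.1, 0.6, 1.0]
gripper_width: 0.997
tcp [0.6303 0.0562 0.2846]
seat d (array([ 0.60044631, -0.0947118 ]), np.float64(0.028384657623288734), 78, 135)
 head 56 (array([ 0.5995623 , -0.09447154]), np.float64(0.027973313088368153), 92, 188)
seat c max() iterable argument is empty
 head 46 (array([ 0.61613241, -0.01909506]), np.float64(0.023150058324327923), 136, 136)
seat b (array([0.63307641, 0.05699941]), np.float64(0.02800855632219373), 108, 174)
 head 36 (array([0.63162961, 0.05705269]), np.float64(0.017992000027882173), 45, 118)
seat a (array([0.64924952, 0.13290142]), np.float64(0.028024264993363), 116, 116)
36 foot (array([0.63178009, 0.05681241]), np.float64(0.024251879963188734), 82, 118)
26 foot (array([ 0.45425515, -0.06186578]), np.float64(0.024148467944613786), 94, 128)
(np.float64(0.3012), np.float64(0.3023))
```

The 36 is now 1.3 mm from centre. On to stake 26, gripping slightly higher so the tips clear its foot.

```bash
python3 -m creep '[[0.04,0.04,0,0],[0.11,0.11,0,0],[0.19,0.19,0,0],[0.26,0.26,0,0],[0.301,0.302,0.02,0],[0.301,0.302,0.08,0],[0.301,0.302,0.17,0],[0.301,0.302,0.26,0]]'
python3 -m creep '[[0,0,0.07,0],[0,0,0.13,0],[0,0,0.18,0],[0,0,0.21,0],[0,0,0.226,0],[0,0,0.231,0],[0,0,0.231,0],[0,0,0.231,0]]'
python3 -m creep '[[0,0,0,0],[0,0,0,0],[0,0,0,0],[0,0,0,0],[0,0,0,0],[0,0,0,0],[0,0,0,0],[0,0,0,0]]' 0.1 50
python3 - <<'E'
from h import *
cv2.imwrite('pics/w16.png',arm.get_image('wrist'))
E
```

```text
t: 44.35
tool_pos: [0.4518, -0.06, 0.1548]
eef_rot: [0.0, -0.63, 0.777, -0.0]
contact_force: [1.1, 1.1, 0.4]
gripper_width: 0.999
t: 45.35
tool_pos: [0.4526, -0.0597, 0.0414]
eef_rot: [0.001, -0.63, 0.776, -0.0]
contact_force: [-0.3, -0.1, 0.3]
gripper_width: 1.002
t: 46.35
tool_pos: [0.4525, -0.0598, 0.041]
eef_rot: [0.0, -0.63, 0.776, -0.0]
contact_force: [-0.3, -0.1, 4.6]
gripper_width: 0.289
```

View pics/w16.png

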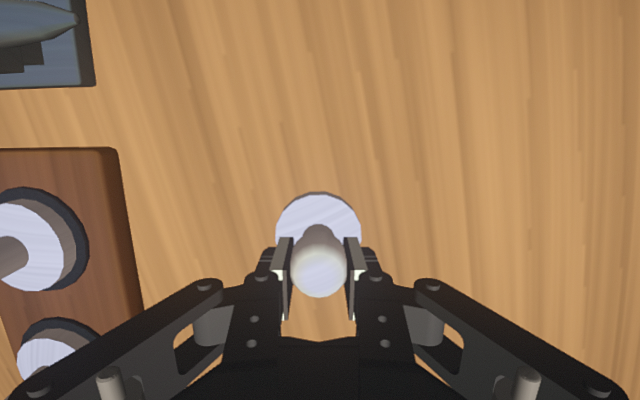

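```bash
python3 - <<'E'
from head import *
s=arm.read_state();p=s['tool_pos'];c=arm.get_calibration('wrist');q=s['eef_rot'];X=np.array([q[1]**2*2-1,2*q[1]*q[2],0]);
for o in(.023,.024,.025):print(pix('wrist',[[*(p+X*o)[:2],.011]],c).round(1))
im=cv2.imread('pics/w16.png');m=steel(im);print(np.flatnonzero(np.diff(m[170:345,318].astype(int)))+171)
E
```

```text
[[318.  200.7]]
[[318.  198.9]]
[[318.  197.1]]
[192 298]
```

Stake 26 is held at (318,265), with its foot edge at v=192, about 2 mm forward of the TCP, in line with the far measurement. I'll carry it to seat a.

```bash
python3 -m creep '[[0,0,-0.03,0],[0,0,-0.1,0],[0,0,-0.19,0],[0,0,-0.26,0],[-0.03,-0.02,-0.26,0],[-0.1,-0.065,-0.26,0],[-0.19,-0.125,-0.26,0],[-0.28,-0.184,-0.26,0]]'
python3 -m creep '[[-0.08,-0.053,0,0],[-0.14,-0.092,0,0],[-0.17,-0.111,0,0],[-0.182,-0.119,0,0],[-0.182,-0.119,0,0],[-0.182,-0.119,0.04,0],[-0.182,-0.119,0.1,0],[-0.182,-0.119,0.15,0]]'
python3 -m creep '[[0,0,0.03,0],[0,0,0.045,0],[0,0,0.05,0],[0,0,0.054,0],[0,0,0.056,0],[0,0,0.058,0],[0,0,0.058,0],[0,0,0.058,0]]'
```

```text
t: 47.4
tool_pos: [0.5716, 0.0597, 0.169]
eef_rot: [-0.001, -0.63, 0.777, 0.001]
contact_force: [0.7, -1.4, -1.8]
gripper_width: 0.282
t: 48.4
tool_pos: [0.6471, 0.134, 0.0954]
eef_rot: [0.0, -0.63, 0.777, 0.0]
contact_force: [0.3, -0.2, -1.7]
gripper_width: 0.283
t: 49.4
tool_pos: [0.6481, 0.1351, 0.0669]
eef_rot: [0.0, -0.63, 0.776, -0.0]
contact_force: [-0.1, -0.9, -1.6]
gripper_width: 0.281
```

Right on target in xy, 2 mm above the seat.

```bash
python3 -m creep '[[0,0,0.001,0],[0,0,0.002,0],[0,0,0.003,0],[0,0,0.004,0],[0,0,0.005,0],[0,0,0.005,0],[0,0,0.006,0],[0,0,0.006,0]]'
```

```text
t: 50.4
tool_pos: [0.6483, 0.135, 0.065]
eef_rot: [0.0, -0.63, 0.776, -0.0]
contact_force: [-3.9, -0.9, 7.8]
gripper_width: 0.28
```

```bash
python3 -m creep '[[0,0,-0.001,0],[0,0,-0.001,0],[0,0,-0.001,0],[0,0,-0.001,0],[0,0,-0.001,0],[0,0,-0.001,0],[0,0,-0.001,0],[0,0,-0.001,0]]' 1
python3 -m creep '[[0,0,-0.06,0],[0,0,-0.16,0],[0,0,-0.27,0],[0,0,-0.37,0],[0,0,-0.42,0],[0,0,-0.45,0],[0,0,-0.45,0],[0,0,-0.45,0]]'
python3 far.py w17
python3 - <<'E'
from head import *
c=arm.get_calibration('wrist');im=cv2.imread('pics/w17.png')
print('26 foot',headfit(im,c,.035,.024,np.array((.649,.133))));print('36 foot',headfit(im,c,.035,.024,np.array((.633,.057))))
E
```

```text
t: 51.4
tool_pos: [0.648, 0.135, 0.0643]
eef_rot: [0.0, -0.63, 0.776, -0.0]
contact_force: [0.6, -0.6, 0.3]
gripper_width: 1.002
t: 52.4
tool_pos: [0.6474, 0.1349, 0.2875]
eef_rot: [-0.001, -0.63, 0.777, 0.0]
contact_force: [-0.3, -0.0, -1.3]
gripper_width: 1.002
tcp [0.6474 0.1349 0.2875]
seat c (array([ 0.61675536, -0.01842004]), np.float64(0.028518295187233703), 93, 168)
 head 46 (array([ 0.61613945, -0.01863186]), np.float64(0.023007525658540674), 69, 166)
seat b (array([0.63304122, 0.05741558]), np.float64(0.028245318520811937), 137, 138)
 head 36 (array([0.63154202, 0.05910833]), np.float64(0.020528405211290367), 47, 118)
seat a (array([0.64923541, 0.13331823]), np.float64(0.02808419172609528), 122, 123)
 head 26 (array([0.64864422, 0.12930406]), np.float64(0.01830630020551432), 16, 112)
26 foot (array([0.64774284, 0.13219653]), np.float64(0.02424948041030724), 111, 112)
36 foot (array([0.63191094, 0.05712499]), np.float64(0.02410748386382535), 118, 118)
```

View pics/w17.png

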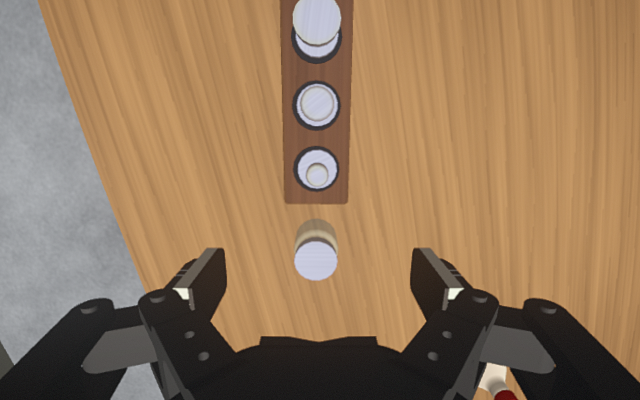

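The 26 stands 1.9 mm and the 36 1.1 mm from their seat centres, both with even black rings. Last, I'll compare the anvil and jar with the first scene picture, then hand in.

```bash
python3 - <<'E'
from h import *
a=cv2.imread('pics/scene0.png');b=arm.get_image('scene');cv2.imwrite('pics/scene1.png',b)
for n,(u0,v0,u1,v1) in dict(anvil=(208,160,255,203),jar=(388,245,434,300)).items():
    A,B=[cv2.cvtColor(x[v0:v1,u0:u1],cv2.COLOR_BGR2GRAY).astype(np.float32) for x in(a,b)]
    print(n,'diff',abs(A-B).mean(),'shift px',cv2.phaseCorrelate(A,B))
E
```

```text
anvil diff 7.1093516 shift px ((-0.2603462170836899, 0.1647434847456708), 0.9683136834038628)
jar diff 1.2304348 shift px ((-0.029870138998450813, 0.04378696215937339), 0.9847694433397717)
```

View pics/scene1.png

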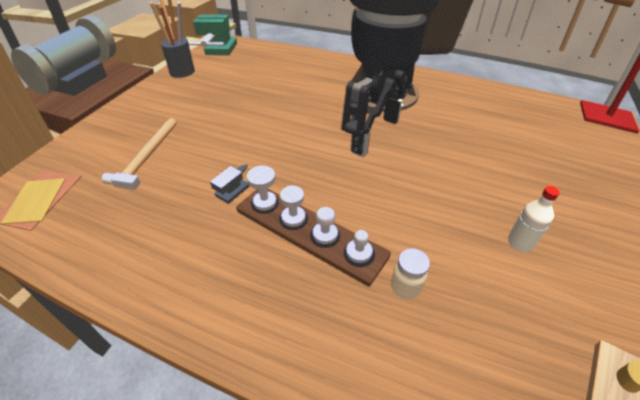

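The scene view shows all four stakes upright on their seats, from the largest by the anvil at (262,185) to the smallest by the jar at (360,248). The anvil and jar are where they began: the anvil's 0.3 px shift comes from the 56 head entering its window.

```bash
python3 -c "from plant import arm; print(arm.close_job())"
```

```text
the job is handed in; nothing more can be done
None
```

The four stakes stand upright on their seats in size order: the 56 by the anvil, then the 46 and 36, with the 26 by the jar. I set each one down until the force reading showed contact, then released it. The job was handed in at about 52 s on the robot's clock, with the arm raised clear.

**Centring:** the last wrist-camera checks put the stakes about 1 mm (56), 0.5 mm (46), 1.1 mm (36) and 1.9 mm (26) from their seat centres.

**Anvil and jar:** compared with the first scene picture, the jar shifted less than 0.1 px and the anvil about 0.3 px. The stake 56 head overlaps the anvil's comparison window, which likely explains the larger figure.

**What went wrong and was mended:**
- I got the sign of one hand-computed sideways shift wrong on the first pick. Closing the jaws re-centred the stake, with no harm done.
- I first set the 56 about 4 mm off centre and the 36 about 2.5 mm off. I regripped both and shifted them.
- The far wrist view and the tool position disagreed by about 2 mm; I corrected later placings for this.
- Several head fits were unreliable, so I judged the 36 and the 26 by their feet instead.

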